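Change over the lab bottle labeller

TASK

Change the labeller over for the container standing in its cradle: take the retaining disc off the supply spindle, throw the used backing roll from the take-up spindle into the scrap bin, move the empty core from the supply spindle to the take-up spindle, seat a roll of the right labels on the supply spindle (the 40 mm tall rolls are bottle labels, the 25 mm ones vial labels) and put the disc back on, flange down on the roll. Put every label roll left over on the two posts of the roll stand, flat on the base or on the roll below, in any mix but no more than two to a post. Leave the bottle, the vial and everything else on the bench where they are.

Things in the scene. Friction and masses are not known exactly. Their poses are not given: they have to be found in the camera images.
- labeller: bench labelling machine, fixed; front (-x) faces the robot. Cream deck, top 40 mm over the bench. Origin on the bench: deck reaches 100 mm ahead (-x), 120 behind, 180 to each side. Spindles at x -20, y +-120 mm; cradle at x -45, y 0; rollers and housing up to 103 mm over the bench within y +-60. The bench straight in front of it, between bin and nearest roll, is clear: the disc can be laid there
- supply_seat (a point): supply spindle (left, +y): upright steel spindle 21 mm thick standing 62 mm over its round aluminium platter (96 mm across, top 50 mm above the bench), the last 10 mm tapering to 10 mm. Point: on its axis at the platter's top face, z up. Spindle and platter turn together, lightly braked
- takeup_seat (a point): take-up spindle (right, -y): same spindle, 62 mm high, on a 72 mm aluminium flange, top 50 mm above the bench. Point: on its axis at the flange's top face, z up. Also turns, lightly braked
- cradle (a point): cradle of the labeller: black round pad in front of two black rubber rollers, midway between the spindles; the container to be labelled stands on it (either bottle or vial). Point: centre of the pad, 40 mm above the bench
- bottle: amber glass bottle with white cap, 50 mm across, 86 mm tall; stands on the deck, either in the cradle or on the grey outfeed pad at the deck's back right corner. Origin: centre of its underside
- vial: clear glass vial with white cap, 27 mm across, 57 mm tall; stands in whichever of the two places (cradle, outfeed pad) the bottle does not. Origin: centre of its underside
- disc: retaining disc, grey plastic: flange 62 mm across and 5 mm thick with a round grip hub 36 mm across on it, up to 31 mm in all, bored through 24.5 mm. At the start it is on the supply spindle, flange down, resting on the empty core. Pinch it by the hub from above. Origin: centre of the flange's underside, z up through the hub; 70 g
- core: empty cardboard core: tube 31 mm outside, 25 mm bore, 40 mm tall, 15 g; at the start on the supply spindle under the disc. Origin: centre of its underside
- backing: wound-up used backing paper: tan roll 50 mm outside, 25 mm bore, 40 mm tall, 55 g; at the start on the take-up spindle. Origin: centre of its underside
- tall1: roll of bottle labels: white paper ring, outside 60 mm, bore 25 mm (cardboard-lined), 40 mm tall, 85 g; lies flat on the bench, axis up, left of and in front of the labeller. Origin: centre of its underside, z along its axis.
- tall2: roll of bottle labels: white paper ring, outside 60 mm, bore 25 mm (cardboard-lined), 40 mm tall, 85 g; lies flat on the bench, axis up, left of and in front of the labeller. Origin: centre of its underside, z along its axis. Not always there.
- short1: roll of vial labels: white paper ring, outside 60 mm, bore 25 mm (cardboard-lined), 25 mm tall, 53 g; lies flat on the bench, axis up, left of and in front of the labeller. Origin: centre of its underside, z along its axis.
- short2: roll of vial labels: white paper ring, outside 60 mm, bore 25 mm (cardboard-lined), 25 mm tall, 53 g; lies flat on the bench, axis up, left of and in front of the labeller. Origin: centre of its underside, z along its axis. Not always there.
- post1_seat (a point): post of the roll stand at its right, near end (smaller x, more to -y). Stand: grey fixed base 90 x 200 mm, 12 mm thick, right of the labeller, with two upright steel posts 130 mm apart, each 21 mm thick, 66 mm high over the base, the last 10 mm tapering to 10 mm. Point: on the axis at the base's top face, z up; y runs along the base from this post to the other
- post2_seat (a point): the other post of the roll stand (larger x, more to the left), same shape. Point: on its axis at the base's top face, z up, y along the base (away from post1)
- bin_in (a point): scrap bin: open grey plastic box 110 mm (x) by 140 mm (y), 70 mm high, walls 4 mm, fixed, on the bench in front of the labeller, to the right. Point: centre of its inner floor; x, y along its sides
- dish1: bystander: closed petri dish, 91 mm across, 15 mm high, loose, left of the labeller; origin: centre of its underside
- dish2: bystander: closed petri dish like dish1, beyond the roll stand, near the colony counter
- marker: bystander: marker pen lying on the bench near the robot on the left, 127 mm long, 14 mm thick
Things that resemble listed ones, but are neither listed nor needed, are in the scene too. What is shaped like the short2 but blue or red is not meant.

How it is judged (in metres and radians):
At the end, for the whole second after the job is handed in: Right roll seated on the supply spindle (5 mm of axis, 4 mm of platter), disc flange down on it (6 mm of axis, 4 mm of its top); core down on the take-up spindle; backing roll in the bin; every other label roll upright on a post, first or second (underside at most 45 mm over the base); all at rest (((horizontal distance between bottle and cradle below 0.03 m and ((horizontal distance between tall1 and supply_seat below 0.005 m and z of tall1 in the frame of supply_seat between -0.004 and 0.004 m and angle between tall1's own z axis and vertical below 0.08 rad) or (horizontal distance between tall2 and supply_seat below 0.005 m and z of tall2 in the frame of supply_seat between -0.004 and 0.004 m and angle between tall2's own z axis and vertical below 0.08 rad)) and (horizontal distance between disc and supply_seat below 0.006 m and z of disc in the frame of supply_seat between 0.036 and 0.045 m and angle between disc's own z axis and vertical below 0.08 rad)) or (horizontal distance between vial and cradle below 0.03 m and ((horizontal distance between short1 and supply_seat below 0.005 m and z of short1 in the frame of supply_seat between -0.004 and 0.004 m and angle between short1's own z axis and vertical below 0.08 rad) or (horizontal distance between short2 and supply_seat below 0.005 m and z of short2 in the frame of supply_seat between -0.004 and 0.004 m and angle between short2's own z axis and vertical below 0.08 rad)) and (horizontal distance between disc and supply_seat below 0.006 m and z of disc in the frame of supply_seat between 0.021 and 0.03 m and angle between disc's own z axis and vertical below 0.08 rad))) and ((horizontal distance between tall1 and supply_seat below 0.005 m and z of tall1 in the frame of supply_seat between -0.004 and 0.004 m and angle between tall1's own z axis and vertical below 0.08 rad) or (horizontal distance between tall1 and post1_seat below 0.005 m and z of tall1 in the frame of post1_seat between -0.004 and 0.045 m and angle between tall1's own z axis and vertical below 0.08 rad) or (horizontal distance between tall1 and post2_seat below 0.005 m and z of tall1 in the frame of post2_seat between -0.004 and 0.045 m and angle between tall1's own z axis and vertical below 0.08 rad)) and ((horizontal distance between tall2 and supply_seat below 0.005 m and z of tall2 in the frame of supply_seat between -0.004 and 0.004 m and angle between tall2's own z axis and vertical below 0.08 rad) or (horizontal distance between tall2 and post1_seat below 0.005 m and z of tall2 in the frame of post1_seat between -0.004 and 0.045 m and angle between tall2's own z axis and vertical below 0.08 rad) or (horizontal distance between tall2 and post2_seat below 0.005 m and z of tall2 in the frame of post2_seat between -0.004 and 0.045 m and angle between tall2's own z axis and vertical below 0.08 rad)) and ((horizontal distance between short1 and supply_seat below 0.005 m and z of short1 in the frame of supply_seat between -0.004 and 0.004 m and angle between short1's own z axis and vertical below 0.08 rad) or (horizontal distance between short1 and post1_seat below 0.005 m and z of short1 in the frame of post1_seat between -0.004 and 0.045 m and angle between short1's own z axis and vertical below 0.08 rad) or (horizontal distance between short1 and post2_seat below 0.005 m and z of short1 in the frame of post2_seat between -0.004 and 0.045 m and angle between short1's own z axis and vertical below 0.08 rad)) and ((horizontal distance between short2 and supply_seat below 0.005 m and z of short2 in the frame of supply_seat between -0.004 and 0.004 m and angle between short2's own z axis and vertical below 0.08 rad) or (horizontal distance between short2 and post1_seat below 0.005 m and z of short2 in the frame of post1_seat between -0.004 and 0.045 m and angle between short2's own z axis and vertical below 0.08 rad) or (horizontal distance between short2 and post2_seat below 0.005 m and z of short2 in the frame of post2_seat between -0.004 and 0.045 m and angle between short2's own z axis and vertical below 0.08 rad)) and horizontal distance between core and takeup_seat below 0.005 m and z of core in the frame of takeup_seat between -0.004 and 0.004 m and angle between core's own z axis and vertical below 0.08 rad and x of backing in the frame of bin_in between -0.055 and 0.055 m and y of backing in the frame of bin_in between -0.07 and 0.07 m and height (world z) of backing below 0.055 m and linear speed of each of tall1, tall2, short1, short2, core, backing, disc below 0.02 m/s); the robot touches nothing.
It fails at once if a petri dish or the marker pen was pushed more than 40 mm (distance of any of dish1, dish2, marker from where it was at the start of the episode above 0.04 m).
It fails at once if the bottle or the vial was moved more than 25 mm (distance of any of bottle, vial from where it was at the start of the episode above 0.025 m).
Of tall2, short2 only 1 to 2 are there at a start; the rules pass over those that are not, and their reading is None.
At some moment in a run one of tall1, tall2, short1, short2 may be knocked a few centimetres aside while the robot is not near it.
It also fails if it takes over 210 s, if anything falls off the work surface, if the arm or the gripper's body presses on something with over 40 N, if the wrist force passes 120 N, or if a joint passes its speed limit or range.

ROBOT

A 7-joint arm with a two-finger parallel gripper is mounted at the origin on the work surface. World frame = base frame: x ahead of the robot, y to its left, z up, the work surface at z = 0. Lengths are in mm, angles in rad, forces in N, time in s.
With the tool pointing down it reaches from about 400 to 900 mm from the base axis. Payload 5.6 kg.
Tool frame: the origin (TCP) lies midway between the tips of the shut fingers; the grasp point (between the pads) lies 19 mm behind it; x points along the fingers, y is the direction in which the jaws open and shut, and the axes are right-handed (so a half turn about x gives the same grasp; the last joint's range is limited). The gripper opens to 92 mm and grips with 3 to 60 N. Pads are 20 mm wide; open, the fingers measure 128 mm over their backs; the gripper's body (75 mm by 189 mm) begins 69 mm behind the grasp point.
Start: joints at [-1.29, 0.468, -0.012, 1.603, 0.006, 1.071, -0.056], TCP at [206.853, 616.215, 214.592] pointing down, gripper open.
Joint ranges: [-2.53, 2.53], [-0.31, 2.02], [-1.57, 1.55], [0.28, 2.44], [-1.29, 4.43], [0.15, 1.84], [-2.92, 2.92]. Speed limits (rad/s): [2.57, 2.57, 3.14, 3.14, 3.14, 3.14, 3.14].

INTERFACE

Orientations are given as a rotation vector (axis times angle).
In Python, from cell import robot, grip, kin, viewer gives the robot as it stands. Calls block until the motion is done:
- robot.movep(position, orientation): joint-space move of the TCP to a pose.
- robot.servo_line(position, feed=150, rotation=None): straight line of the TCP; rotation=None keeps the orientation; feed is the mean speed in mm/s.
- robot.goto_joints(angles): joint-space move.
- grip(opening, newtons=None): opening from 0.0 (shut) to 1.0 (fully open); newtons is the grip in N (None keeps the last); returns when the fingers have stopped.
- robot.hold(seconds).
- kin.ik(position, orientation): joint angles nearest the present ones, or None.
- robot.observe(): the state.
- viewer.read_camera(name): name is "scene" or "top" or "wrist"; returns the picture (480x640x3 uint8, red, green, blue); there is no depth.
- viewer.camera_info(name): a dict with "camera_matrix" (3x3 intrinsics, pixels), "R" (3x3) and "t" (3): a world point X has camera coordinates R X + t. Camera axes: x right, y down, z forward; pixel columns grow to the right and rows downward; lengths in mm; the calibration is good to about 2 mm. A picture is of the moment at which its call begins: read the wrist's pose just before it. camera_info takes no time and is no camera call; for the wrist camera it gives the pose at the moment of the call.
A pose or a line that the arm cannot do raises robot.IKError and nothing moves.
- robot.job_done(): hands the job in, once; it reports no verdict.
Trained networks look in the newest picture that a camera, given by its name, has taken for a name from the list of things; names that differ only in an ending like _2 or _b are one class to them, and where a whole thing is asked for, a point or a joint stands for the part that bears it (a point fixed in the world has none). Each returns a list of dicts, best first, with "confidence" (0 to 1); they miss things now and then, are a little off and sometimes report something else, mostly with a low value. They report only what shows in the picture. A call takes as long as a camera call. They do not tell look-alikes from the thing itself.
- viewer.silhouettes(name, camera): "mask" (480x640 bool, what is visible of it).
- viewer.pinpoint(name, camera): "at" ([x, y, z] in mm, in the coordinates of the camera as it stood for that picture, good to about 4 mm: a listed point, or the origin of a listed thing).
The state is a dict: "t": time; "joints": joint angles; "joint_velocities": joint speeds; "joint_torque": joint torques, N m; "tcp_pos": TCP position; "tcp_rot": TCP orientation; "contact_force": force on the tool from outside, world axes, zero at the start; "wrist_torque": the same for the moment, N m; "grip_width": opening from 0.0 (shut) to 1.0 (fully open).
Only numpy, scipy, OpenCV 4.12 (cv2) and the standard library are available. Lean on these libraries where they do the work, as an engineer would, in place of code of your own. Each camera call takes 0.05 s, during which the arm holds its last target.

## Working session

There is one attempt and no reset: what is moved stays moved. The work goes in short steps, each a Python script; the robot and the scene stay as the last script left them, time stands still between calls to the robot, and variables do not carry over. Pictures are saved under pics/ and viewed, and the job is handed in when it is done.

```bash
ls; mkdir -p pics; python3 - <<'E'
from cell import robot,grip,kin,viewer
import cv2,numpy as np
o=robot.observe();print(o)
for c in ["scene","top","wrist"]:
    im=viewer.read_camera(c);cv2.imwrite(f"pics/a_{c}.png",im[:,:,::-1])
    ci=viewer.camera_info(c);print(c,{k:np.round(v,3).tolist() for k,v in ci.items()})
E
```

```text
pics
{'t': 0.0, 'joints': array([-1.28999776,  0.46838422, -0.01157772,  1.60363762,  0.00597311,
        1.07140861, -0.05631326]), 'joint_velocities': array([ 0.00045754,  0.00022425,  0.00223081,  0.00040994, -0.00050478,
        0.00057733,  0.00189121]), 'joint_torque': array([ 4.60883639e-04, -5.20586050e+01, -1.23441537e-02, -2.43757528e+01,
       -5.67097112e-02,  1.74056244e-02,  1.66866898e-04]), 'tcp_pos': array([206.69512568, 615.62974637, 213.62998316]), 'tcp_rot': array([ 0.2527897 ,  1.55598604, -0.2556187 ]), 'contact_force': array([0.57415865, 0.06829799, 0.05261643]), 'wrist_torque': array([-0.00783161, -0.00869179, -0.02078773]), 'grip_width': 0.9987531296217669}
scene {'camera_matrix': [[469.061, 0.0, 313.151], [0.0, 469.061, 236.275], [0.0, 0.0, 1.0]], 'R': [[0.787, 0.617, 0.024], [0.35, -0.414, -0.84], [-0.509, 0.669, -0.542]], 't': [-401.42, -100.582, 1298.73]}
top {'camera_matrix': [[510.771, 0.0, 316.159], [0.0, 510.771, 240.199], [0.0, 0.0, 1.0]], 'R': [[0.025, -0.999, 0.023], [-0.981, -0.029, -0.193], [0.194, -0.018, -0.981]], 't': [-10.652, 497.418, 1139.84]}
wrist {'camera_matrix': [[421.669, 0.0, 311.023], [0.0, 421.669, 239.357], [0.0, 0.0, 1.0]], 'R': [[0.318, 0.948, -0.001], [0.916, -0.307, 0.258], [0.244, -0.083, -0.966]], 't': [-649.441, -30.905, 389.477]}
```

View pics/a_top.png

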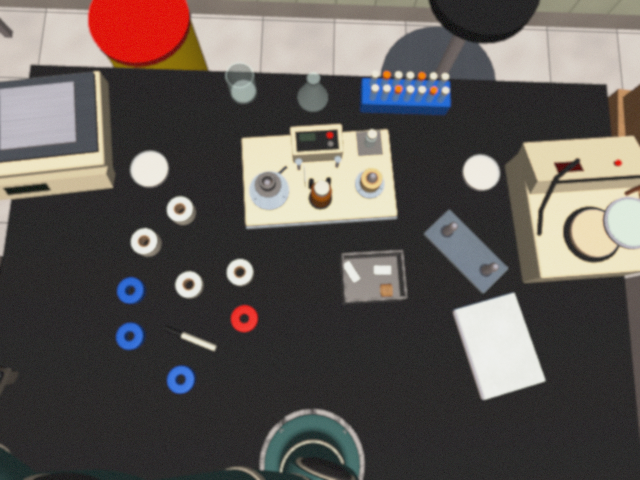

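View pics/a_scene.png

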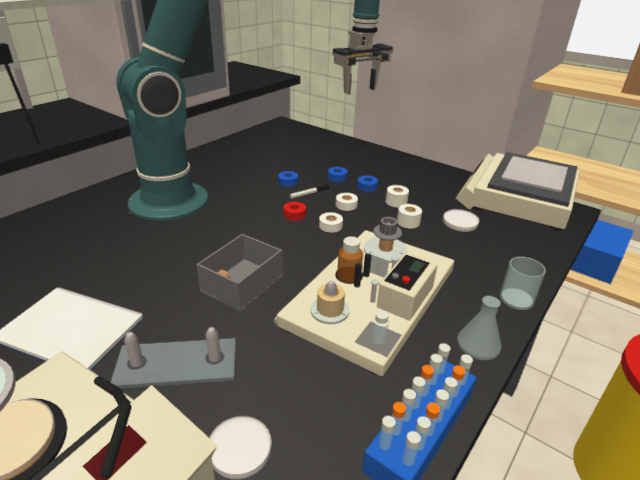

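View pics/a_wrist.png

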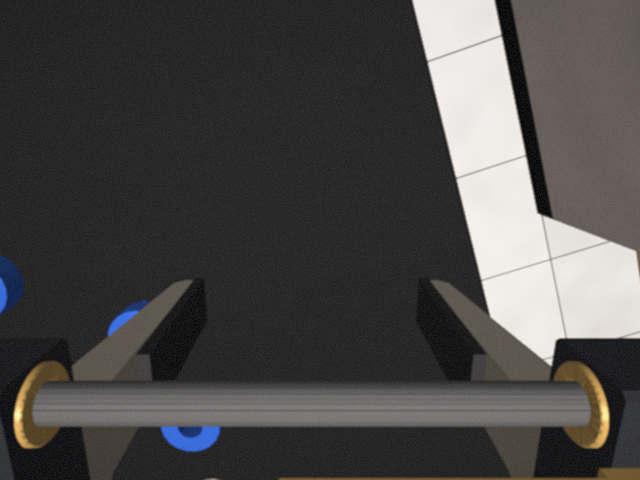

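The top view shows the bottle in the cradle (320,195), so a tall roll is needed. White rolls are at (180,209), (145,241), (189,284) and (240,272). Next I'll localise everything.

```bash
cat > h.py <<'E'
from cell import robot,grip,kin,viewer
import cv2,numpy as np
from scipy.spatial.transform import Rotation as Ro
def cam(c):
    ci=viewer.camera_info(c);return ci["camera_matrix"],np.array(ci["R"]),np.array(ci["t"])
def c2w(p,c): K,R,t=cam(c);return R.T@(np.array(p)-t)
def pix2w(uv,z,c):
    K,R,t=cam(c);d=R.T@np.linalg.inv(K)@np.array([uv[0],uv[1],1.]);o=-R.T@t
    return o+d*(z-o[2])/d[2]
def w2pix(X,c):
    K,R,t=cam(c);p=K@(R@np.array(X,float)+t);return p[:2]/p[2]
def down(a): # jaw direction at angle a from world x
    y=np.array([np.cos(a),np.sin(a),0]);x=np.array([0,0,-1.]);return Ro.from_matrix(np.c_[x,y,np.cross(x,y)]).as_rotvec()
def st(m=''):
    o=robot.observe();print(m,'t',round(o['t'],1),'tcp',o['tcp_pos'].round(1),'F',o['contact_force'].round(1),'w',round(o['grip_width']*92,1));return o
def snap(c,n):
    im=viewer.read_camera(c);cv2.imwrite(f"pics/{n}.png",im[:,:,::-1]);return im
E
python3 - <<'E'
from h import *
for c in ["top","scene"]:
    viewer.read_camera(c)
    for n in ["tall1","short1","supply_seat","takeup_seat","cradle","disc","core","backing","bottle","vial","post1_seat","post2_seat","bin_in","dish1","marker"]:
        if c=="scene" and n in("dish1","marker"):continue
        r=viewer.pinpoint(n,c)
        print(c,n,[(c2w(d["at"],c).round(0).tolist(),round(d["confidence"],2)) for d in r][:5])
st()
E
```

```text
top tall1 [([486.0, 404.0, -2.0], 0.73), ([564.0, 326.0, -1.0], 0.68), ([420.0, -128.0, 5.0], 0.22)]
top short1 [([313.0, 162.0, 1.0], 0.93), ([269.0, 419.0, -2.0], 0.89), ([375.0, 429.0, 5.0], 0.85), ([418.0, 183.0, -3.0], 0.79), ([391.0, 301.0, 0.0], 0.76)]
top supply_seat [([611.0, 123.0, 53.0], 0.78)]
top takeup_seat [([418.0, -128.0, 4.0], 0.69), ([640.0, -118.0, 47.0], 0.63)]
top cradle [([611.0, -3.0, 38.0], 0.87), ([538.0, -317.0, 9.0], 0.43)]
top disc [([619.0, 120.0, 90.0], 0.72)]
top core []
top backing [([643.0, -118.0, 49.0], 0.64)]
top bottle [([601.0, -3.0, 39.0], 0.94)]
top vial [([747.0, -120.0, 43.0], 0.64)]
top post1_seat [([440.0, -406.0, 11.0], 0.83)]
top post2_seat [([536.0, -315.0, 14.0], 0.96), ([488.0, 406.0, -5.0], 0.65)]
top bin_in [([419.0, -127.0, 4.0], 0.97)]
top dish1 [([693.0, -401.0, -6.0], 0.82), ([674.0, 418.0, -4.0], 0.65), ([417.0, 181.0, -0.0], 0.64)]
top marker [([268.0, 281.0, -1.0], 0.75)]
scene tall1 [([641.0, -121.0, 48.0], 0.73), ([490.0, 405.0, -5.0], 0.67), ([566.0, 328.0, -1.0], 0.59), ([672.0, 415.0, 1.0], 0.41)]
scene short1 [([424.0, 176.0, 5.0], 0.89), ([395.0, 296.0, -1.0], 0.86), ([313.0, 167.0, -2.0], 0.85), ([181.0, 300.0, -3.0], 0.77), ([270.0, 424.0, -1.0], 0.65)]
scene supply_seat [([613.0, 124.0, 48.0], 0.63)]
scene takeup_seat [([638.0, -117.0, 48.0], 0.63), ([621.0, 118.0, 93.0], 0.31)]
scene cradle [([604.0, -4.0, 40.0], 0.89), ([618.0, 119.0, 49.0], 0.44)]
scene disc [([619.0, 119.0, 90.0], 0.95)]
scene core [([615.0, 117.0, 48.0], 0.47)]
scene backing [([643.0, -124.0, 46.0], 0.66), ([268.0, 285.0, 2.0], 0.31)]
scene bottle [([607.0, -3.0, 41.0], 0.74)]
scene vial [([743.0, -120.0, 37.0], 0.62)]
scene post1_seat [([445.0, -406.0, 11.0], 0.76), ([490.0, 401.0, 0.0], 0.59)]
scene post2_seat [([538.0, -311.0, 13.0], 0.82)]
scene bin_in [([641.0, -118.0, 47.0], 0.46), ([620.0, 115.0, 89.0], 0.23)]
 t 1.6 tcp [206.8 616.2 214.6] F [-0.   0.5  0. ] w 91.9
```

```bash
python3 - <<'E'
from h import *
o=robot.observe();print(Ro.from_rotvec(o['tcp_rot']).as_matrix().round(2))
for P in [(617,121,200),(617,121,95),(641,-119,60),(487,405,20),(565,327,20),(420,180,20),(393,299,20),(442,-406,15),(537,-313,15),(419,-127,120),(420,60,20)]:
    r={}
    for a in range(-180,180,30):
        q=kin.ik(np.array(P,float),down(np.radians(a)))
        r[a]=None if q is None else (round(q[0],1),round(q[6],1))
    print(P,r)
q=kin.ik(np.array((590.,121,250)),down(np.radians(90)))
print(q)
E
```

```text
[[ 0.    0.32  0.95]
 [ 0.    0.95 -0.32]
 [-1.    0.    0.  ]]
(617, 121, 200) {-180: (np.float64(-0.2), np.float64(2.9)), -150: (np.float64(-1.1), np.float64(-2.2)), -120: (np.float64(-1.1), np.float64(-1.6)), -90: (np.float64(-0.8), np.float64(-1.5)), -60: (np.float64(-0.7), np.float64(-1.0)), -30: (np.float64(-0.7), np.float64(-0.5)), 0: (np.float64(-0.7), np.float64(-0.0)), 30: (np.float64(-0.6), np.float64(0.5)), 60: (np.float64(-0.5), np.float64(1.0)), 90: (np.float64(-0.4), np.float64(1.4)), 120: (np.float64(-0.3), np.float64(1.9)), 150: (np.float64(-0.3), np.float64(2.4))}
(617, 121, 95) {-180: (np.float64(-0.1), np.float64(2.8)), -150: (np.float64(-1.1), np.float64(-2.0)), -120: (np.float64(-1.1), np.float64(-1.5)), -90: (np.float64(-0.7), np.float64(-1.4)), -60: (np.float64(-0.7), np.float64(-0.9)), -30: (np.float64(-0.7), np.float64(-0.4)), 0: (np.float64(-0.6), np.float64(0.1)), 30: (np.float64(-0.6), np.float64(0.5)), 60: (np.float64(-0.5), np.float64(1.0)), 90: (np.float64(-0.4), np.float64(1.4)), 120: (np.float64(-0.3), np.float64(1.9)), 150: (np.float64(-0.2), np.flo
[... 4094 characters left out ...]
64(2.0)), 120: (np.float64(-0.3), np.float64(2.6)), 150: (np.float64(1.1), np.float64(2.3))}
(420, 60, 20) {-180: (np.float64(-0.1), np.float64(2.8)), -150: (np.float64(-1.2), np.float64(-1.7)), -120: (np.float64(-1.1), np.float64(-1.3)), -90: (np.float64(-0.7), np.float64(-1.2)), -60: (np.float64(-0.6), np.float64(-0.8)), -30: (np.float64(-0.5), np.float64(-0.4)), 0: (np.float64(-0.5), np.float64(0.1)), 30: (np.float64(-0.4), np.float64(0.5)), 60: (np.float64(-0.4), np.float64(1.0)), 90: (np.float64(-0.3), np.float64(1.5)), 120: (np.float64(-0.3), np.float64(1.9)), 150: (np.float64(-0.2), np.float64(2.4))}
[-0.48157875  0.35470983  0.28748302  1.70381389 -0.1107831   1.0989949
  1.41020438]
```

```bash
python3 - <<'E'
from h import *
robot.movep(np.array([616.,121,280]),down(0));st()
im=snap("wrist","b_sup")
for n in ["disc","supply_seat","core"]:
    r=viewer.pinpoint(n,"wrist");print(n,[(c2w(d["at"],"wrist").round(1).tolist(),round(d["confidence"],2)) for d in r][:3])
for d in viewer.silhouettes("disc","wrist")[:1]:
    m=d["mask"].astype(np.uint8);cv2.imwrite("pics/b_m.png",m*255)
robot.movep(np.array([641.,-119,280]),down(0));st()
im=snap("wrist","b_tk")
for n in ["backing","takeup_seat"]:
    r=viewer.pinpoint(n,"wrist");print(n,[(c2w(d["at"],"wrist").round(1).tolist(),round(d["confidence"],2)) for d in r][:3])
E
cd pics; python3 -c "
import cv2,numpy as np
a=np.hstack([cv2.imread('b_sup.png'),cv2.imread('b_tk.png')]);cv2.imwrite('b.png',cv2.resize(a,(800,300)))"
```

```text
t 4.0 tcp [615.6 122.7 279.7] F [ 0.9 -0.8  0.6] w 91.7
disc [([621.9, 117.0, 84.7], 0.9)]
supply_seat []
core []
 t 5.2 tcp [ 641.4 -116.8  279.8] F [-0.3  1.5  0. ] w 92.1
backing [([643.7, -120.4, 53.1], 0.78)]
takeup_seat [([637.6, -118.1, 51.9], 0.66)]
```

View pics/b.png

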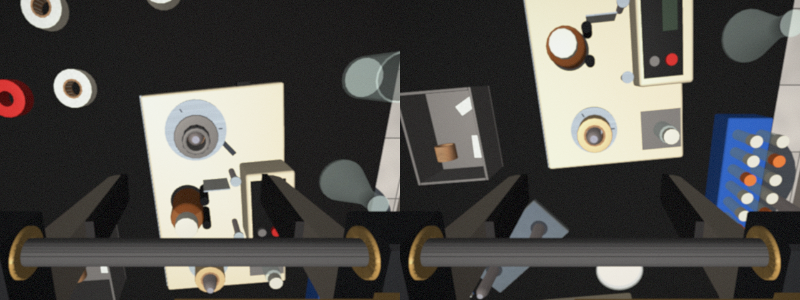

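The wrist view shows the supply platter with the disc at about (390,260) full-res, and the take-up platter with the backing roll at (390,270). I'll fit circles of known size and height for precision.

```bash
cat >> h.py <<'E'
from scipy.optimize import minimize
def capture(c,n=None):
    ci=cam(c); im=viewer.read_camera(c)
    if n: cv2.imwrite(f"pics/{n}.png",im[:,:,::-1])
    return im,ci
def cfit(im,ci,z,r,x0,y0,R=10,sign=0):
    """best centre of horizontal circle radius r height z; score = mean radial gradient (sign>0: bright inside)"""
    K,Rm,t=ci
    g=cv2.GaussianBlur(cv2.cvtColor(im,cv2.COLOR_RGB2GRAY).astype(np.float32),(0,0),1.0)
    th=np.linspace(0,2*np.pi,180,endpoint=False)
    def samp(X): 
        p=K@(Rm@X.T+t[:,None]);u=p[0]/p[2];v=p[1]/p[2]
        return cv2.remap(g,u.astype(np.float32).reshape(1,-1),v.astype(np.float32).reshape(1,-1),cv2.INTER_LINEAR,borderMode=cv2.BORDER_REPLICATE)[0]
    def sc(p):
        c=lambda rr:np.c_[p[0]+rr*np.cos(th),p[1]+rr*np.sin(th),np.full(180,z)]
        d=samp(c(r-1.2))-samp(c(r+1.2))
        d=np.clip(d,-40,40)
        return -(abs(d).mean() if sign==0 else (sign*d).mean())
    best=min(((sc((x0+i,y0+j)),x0+i,y0+j) for i in np.arange(-R,R+.1,1) for j in np.arange(-R,R+.1,1)))
    m=minimize(sc,best[1:],method="Nelder-Mead",options=dict(initial_simplex=[[best[1],best[2]],[best[1]+.7,best[2]],[best[1],best[2]+.7]]))
    return m.x.round(1),round(-m.fun,1)
E
python3 - <<'E'
from h import *
robot.hold(.3)
im,ci=capture("wrist");st()
print("tk wrist: backing",cfit(im,ci,90,25,642,-119),"flange",cfit(im,ci,50,36,641,-119,sign=1))
robot.movep(np.array([420.,-40,300]),down(0)) ; robot.hold(.2)
imt,ct=capture("top","c_top");st()
print("tk top: backing",cfit(imt,ct,90,25,642,-119),"flange",cfit(imt,ct,50,36,641,-119))
print("sup top: disc",cfit(imt,ct,95,31,618,120),"plat",cfit(imt,ct,50,48,616,121))
for (x,y,h) in [(487,405,40),(565,327,40),(420,180,25),(393,299,25)]:
    print("roll",x,y,cfit(imt,ct,h,30,x,y,sign=1),cfit(imt,ct,h,12.5,x,y,sign=-1))
robot.movep(np.array([616.,121,280]),down(0));robot.hold(.4)
im,ci=capture("wrist","c_sup");st()
print("sup wrist: disc",cfit(im,ci,95,31,618,120),"plat",cfit(im,ci,50,48,616,121,sign=0),"hub",cfit(im,ci,121,18,618,120))
E
```

```text
t 5.7 tcp [ 641.  -118.7  280. ] F [-0.5 -0.9  0.2] w 92.2
tk wrist: backing (array([ 644.8, -120.3]), np.float64(24.8)) flange (array([ 642.6, -142.5]), np.float64(9.3))
 t 6.8 tcp [420.7 -40.4 299.9] F [ 0.   1.4 -0.9] w 92.2
tk top: backing (array([ 627. , -121.9]), np.float64(7.3)) flange (array([ 624.5, -126.2]), np.float64(7.2))
sup top: disc (array([614.9, 117.6]), np.float64(20.0)) plat (array([612.8, 132. ]), np.float64(12.7))
roll 487 405 (array([485.5, 403.9]), np.float64(38.1)) (array([486.5, 403.9]), np.float64(38.1))
roll 565 327 (array([565.5, 326.8]), np.float64(37.5)) (array([566. , 327.2]), np.float64(37.5))
roll 420 180 (array([421., 180.]), np.float64(40.0)) (array([421.7, 180.2]), np.float64(40.0))
roll 393 299 (array([389., 296.]), np.float64(40.0)) (array([389.9, 296.8]), np.float64(39.4))
 t 8.3 tcp [615.9 120.8 280.4] F [ 0.7  0.  -0.2] w 92.2
sup wrist: disc (array([618.9, 118.5]), np.float64(40.0)) plat (array([618.8, 118.8]), np.float64(23.6)) hub (array([618.8, 122.9]), np.float64(28.4))
```

View pics/c_sup.png

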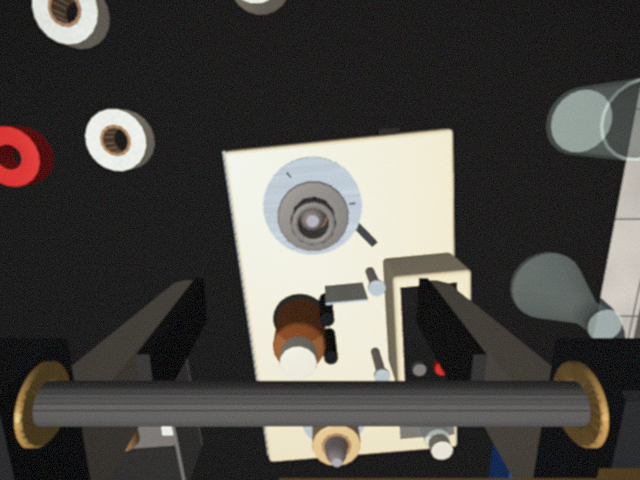

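```bash
cat >> h.py <<'E'
SUP=np.array([618.8,118.7]);TK=np.array([644.7,-120.3])
D0=down(0)
def over(xy,z=230,a=0): robot.movep(np.array([xy[0],xy[1],z],float),down(a))
def line(xy,z,feed=150): robot.servo_line(np.array([xy[0],xy[1],z],float),feed=feed)
E
python3 - <<'E'
from h import *
over(SUP,200);line(SUP,98,120);st('pre')
grip(0.2,25);o=st('grip')
robot.hold(.2);st()
line(SUP,150,80);robot.hold(.2);st('lift');line(SUP,220,150)
snap("wrist","d1")
B=(450,55)
over(B,150);line(B,20,150);line(B,8.5,30);robot.hold(.2);st('down')
snap("wrist","d2")
grip(0.6);line(B,60);st()
E
cd pics; python3 -c "
import cv2,numpy as np
a=np.hstack([cv2.imread('d1.png'),cv2.imread('d2.png')]);cv2.imwrite('d.png',cv2.resize(a,(800,300)))"
```

```text
pre t 9.7 tcp [619.6 118.7  98.9] F [-0.4  0.7 -0.5] w 92.2
grip t 10.6 tcp [618.8 118.7  98. ] F [ 0.8 -0.4  0.7] w 36.2
 t 10.8 tcp [618.8 118.7  98. ] F [-1.   0.4 -0.7] w 35.9
lift t 11.8 tcp [618.4 118.7 149.4] F [-0.4  0.6  0.2] w 36.0
down t 15.0 tcp [450.   55.    8.6] F [-0.3  0.1 -0.4] w 36.2
 t 16.0 tcp [450.   55.4  60. ] F [-0.4 -0.3 -0.9] w 55.2
```

View pics/d.png

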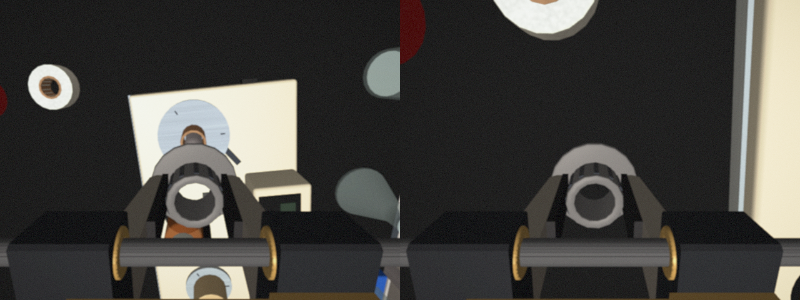

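```bash
python3 - <<'E'
from h import *
line((450,55),230,250)
grip(0.85)
over(TK,200);line(TK,58,120);grip(0.4,20);robot.hold(.2);st('grip')
line(TK,130,80);robot.hold(.1);st('lift');line(TK,230,200)
snap("wrist","e1")
Bn=(416,-127);A=-np.pi/2
over(Bn,230,A);line(Bn,42,120);st('in bin');snap("wrist","e2");grip(0.78);line(Bn,230,200);robot.hold(.3);st()
snap("wrist","e3")
E
cd pics; python3 -c "
import cv2,numpy as np
a=np.hstack([cv2.imread('e1.png'),cv2.imread('e2.png'),cv2.imread('e3.png')]);cv2.imwrite('e.png',cv2.resize(a,(800,200)))"
```

```text
grip t 20.5 tcp [ 642.5 -120.6   58. ] F [-6.6  0.4  5. ] w 48.6
lift t 21.6 tcp [ 644.5 -120.1  129.5] F [ 0.   0.8 -0.8] w 48.8
in bin t 25.5 tcp [ 416.4 -127.    42.4] F [-0.1 -0.2 -1. ] w 49.0
 t 27.4 tcp [ 415.6 -127.3  229.7] F [-0.1 -0.7 -0.3] w 71.6
```

View pics/e.png

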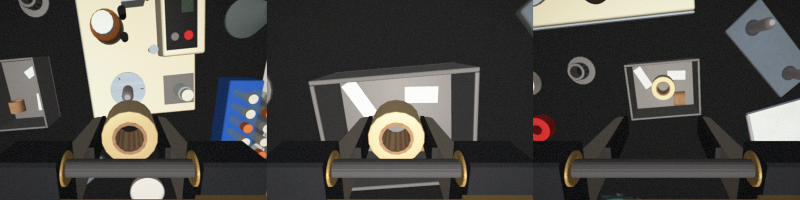

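Backing roll is in the bin. Next I measure the bare take-up spindle, then the core.

```bash
python3 - <<'E'
from h import *
over(TK,280);robot.hold(.4);im,ci=capture("wrist","f1");st()
print("flange",cfit(im,ci,50,36,*TK),"tip",cfit(im,ci,112,5,*TK,R=5),"sh",cfit(im,ci,102,10.5,*TK,R=5))
over(SUP,280);robot.hold(.4);im,ci=capture("wrist","f2");st()
print("plat",cfit(im,ci,50,48,*SUP),"core",cfit(im,ci,90,15.5,*SUP),"bore",cfit(im,ci,90,12.5,*SUP),"tip",cfit(im,ci,112,5,*SUP,R=5))
E
cd pics; python3 -c "
import cv2,numpy as np
a=np.hstack([cv2.imread('f1.png')[150:390,200:520],cv2.imread('f2.png')[100:340,150:470]]);cv2.imwrite('f.png',a)"
```

```text
t 29.2 tcp [ 644.7 -120.1  280.1] F [ 0.2 -0.6  0.6] w 71.8
flange (array([ 642.2, -119.8]), np.float64(23.0)) tip (array([ 641.8, -120.4]), np.float64(39.4)) sh (array([ 642.5, -114.7]), np.float64(34.0))
 t 30.6 tcp [618.9 118.2 280. ] F [-0.4  0.3  0.4] w 71.7
plat (array([618.9, 118.7]), np.float64(23.4)) core (array([618.7, 123.9]), np.float64(36.6)) bore (array([618.1, 118.3]), np.float64(36.8)) tip (array([618.5, 118.6]), np.float64(39.4))
```

View pics/f.png

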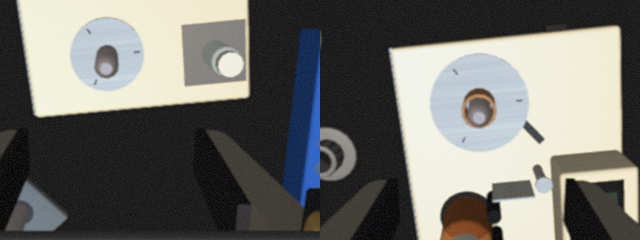

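```bash
sed -i 's/TK=np.array.*/TK=np.array([642.0,-120.1])/' h.py; python3 - <<'E'
from h import *
grip(0.6)
line(SUP,62,150);grip(0.2,10);robot.hold(.2);st('grip')
line(SUP,135,80);line(SUP,250,200);robot.hold(.1);st('lift')
snap("wrist","g1")
over(TK,160);robot.hold(.3);line(TK,90,60);st('on');line(TK,62.5,30);robot.hold(.2);st('down')
E
cd pics
```

```text
grip t 33.4 tcp [618.9 118.8  62.3] F [-1.3  0.2  3. ] w 30.4
lift t 35.2 tcp [617.7 118.7 248.1] F [ 1.1 -0.3 -0.8] w 29.9
on t 37.9 tcp [ 642.3 -120.2   90.5] F [-0.6  0.3 -0.3] w 29.9
down t 39.2 tcp [ 642.1 -120.1   62.6] F [-0.1 -0.  -1.1] w 29.6
```

View pics/g1.png

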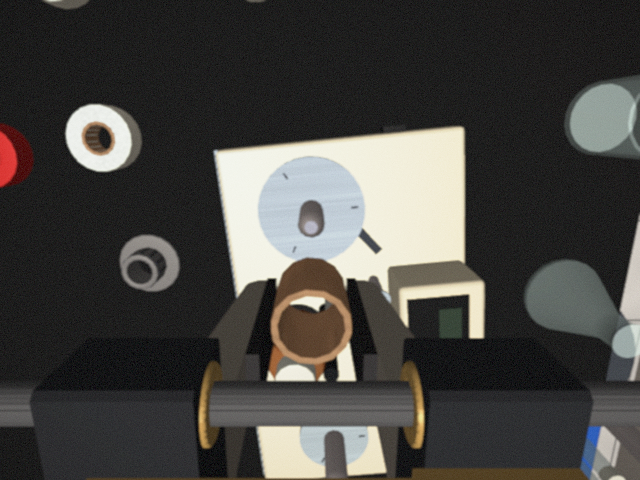

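```bash
python3 - <<'E'
from h import *
grip(0.55);line(TK,120,120);line(TK,260,250);robot.hold(.3);im,ci=capture("wrist","h1")
print("core top bore",cfit(im,ci,90,15.5,*TK,R=5))
grip(0.99)
im,ci=capture("top","h1t")
print("tall2 top",cfit(im,ci,40,30,565.5,327,R=25,sign=1))
over((565.5,327),240);robot.hold(.4);im,ci=capture("wrist","h2");st()
print(cfit(im,ci,40,30,565.5,327,sign=1,R=15),cfit(im,ci,40,12.5,565.5,327,sign=-1,R=15))
E
cd pics; python3 -c "
import cv2,numpy as np
a=np.hstack([cv2.imread('h1.png'),cv2.imread('h2.png')]);cv2.imwrite('h.png',cv2.resize(a,(800,300)))"
```

```text
core top bore (array([ 643.7, -119.6]), np.float64(37.6))
tall2 top (array([565.2, 326.6]), np.float64(37.5))
 t 44.3 tcp [565.6 326.8 240. ] F [-0.  -0.2 -0.3] w 91.3
(array([567.5, 327. ]), np.float64(40.0)) (array([568.5, 326. ]), np.float64(40.0))
```

View pics/h.png

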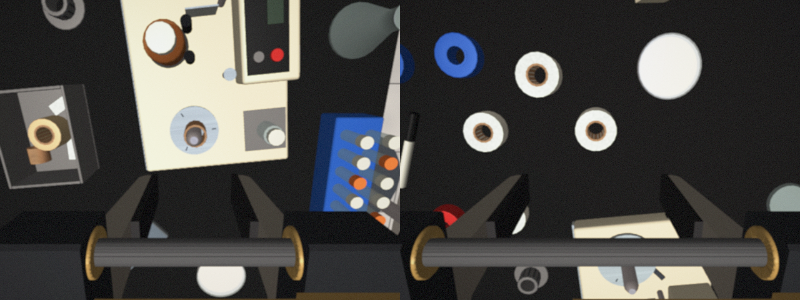

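```bash
python3 - <<'E'
from h import *
P=(568,326.5)
line(P,10,150);grip(0.4,25);robot.hold(.2);st('grip')
line(P,60,150);line(P,230,250);robot.hold(.1);st('lift')
over(SUP,200);robot.hold(.3)
snap("wrist","i1")
line(SUP,108,80);robot.hold(.1);st('near');line(SUP,95,25);st('on');line(SUP,61,40);robot.hold(.2);st('down')
E
```

```text
grip t 46.7 tcp [568.  326.6  10.1] F [0.4 0.3 1.8] w 59.6
lift t 48.1 tcp [566.8 326.  227.5] F [-0.9  0.4 -0.7] w 59.6
near t 50.8 tcp [618.9 118.5 108.4] F [-0.8 -1.  -1.3] w 59.9
on t 51.4 tcp [618.6 118.7  94.7] F [-0.7 -0.6 -1.9] w 60.0
down t 52.6 tcp [618.6 118.7  61. ] F [-2.6 -2.5 -3.2] w 59.7
```

View pics/i1.png

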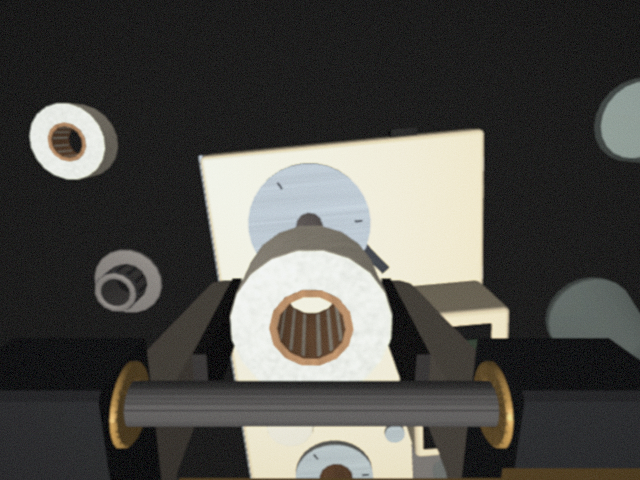

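```bash
python3 - <<'E'
from h import *
grip(0.85);robot.hold(.2);line(SUP,120,120);line(SUP,280,250);robot.hold(.3);im,ci=capture("wrist","j1");st()
print("roll z90",cfit(im,ci,90,30,*SUP),cfit(im,ci,90,12.5,*SUP))
B=(450,55);over(B,200);robot.hold(.4);im,ci=capture("wrist","j2");st()
print("disc flange",cfit(im,ci,5,31,*B),"hub",cfit(im,ci,31,18,*B))
E
cd pics; python3 -c "
import cv2,numpy as np
a=np.hstack([cv2.imread('j1.png'),cv2.imread('j2.png')]);cv2.imwrite('j.png',cv2.resize(a,(800,300)))"
```

```text
t 55.1 tcp [618.5 118.6 279.1] F [ 0.1 -0.6  0.2] w 78.0
roll z90 (array([619.9, 119.8]), np.float64(27.7)) (array([618.1, 118.6]), np.float64(38.1))
 t 56.3 tcp [450.3  55.  200. ] F [ 0.8 -0.1 -0.4] w 78.0
disc flange (array([451.,  54.]), np.float64(40.0)) hub (array([446.8,  48.5]), np.float64(28.5))
```

View pics/j.png

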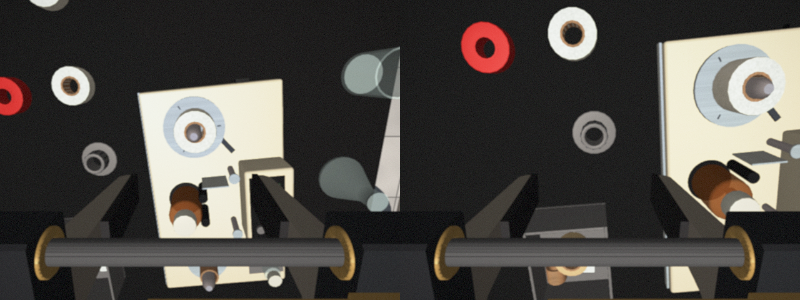

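```bash
python3 - <<'E'
from h import *
B=(450,54.5)
line(B,8.5,150);grip(0.2,25);robot.hold(.2);st('grip');line(B,60,100);line(B,200,250)
over(SUP,200);robot.hold(.3);line(SUP,134,100);st();line(SUP,110,30);st('on');line(SUP,99,25);robot.hold(.2);st('down')
grip(0.6);robot.hold(.2);line(SUP,150,120);line(SUP,280,250);robot.hold(.3);im,ci=capture("wrist","k1");st()
print("disc",cfit(im,ci,95,31,*SUP),"hub",cfit(im,ci,121,12.25,*SUP))
for s in(-4,4,8): print(s,cfit(im,ci,95+s,31,*SUP))
grip(0.99)
over((442,-406),260);robot.hold(.4);im,ci=capture("wrist","k2");st()
print("p1",cfit(im,ci,78,5,442,-406))
over((537,-313),260);robot.hold(.4);im,ci=capture("wrist","k3");st()
print("p2",cfit(im,ci,78,5,537,-313))
for n in ["post1_seat","post2_seat"]:
    r=viewer.pinpoint(n,"wrist");print(n,[(c2w(d["at"],"wrist").round(1).tolist(),round(d["confidence"],2)) for d in r][:3])
E
cd pics; python3 -c "
import cv2,numpy as np
a=np.hstack([cv2.imread('k%d.png'%i) for i in (1,2,3)]);cv2.imwrite('k.png',cv2.resize(a,(800,200)))"
```

```text
grip t 58.7 tcp [450.   54.5   8.5] F [-0.1  0.7  1.5] w 36.2
 t 61.9 tcp [619.3 118.6 134.4] F [ 0.3  0.3 -0.5] w 36.0
on t 62.8 tcp [618.9 118.7 110.1] F [-0.   0.6 -0.5] w 36.0
down t 63.6 tcp [618.8 118.7  99. ] F [ 0.1  0.  -0.6] w 36.2
 t 65.9 tcp [618.4 118.6 279. ] F [0.  0.5 0.2] w 55.2
disc (array([620.3, 120.2]), np.float64(35.1)) hub (array([619.9, 119.5]), np.float64(34.5))
-4 (array([620.1, 117.3]), np.float64(33.5))
4 (array([620.3, 121.3]), np.float64(37.0))
8 (array([620.5, 122.1]), np.float64(37.0))
 t 69.0 tcp [ 442.1 -405.9  260. ] F [ 0.9 -0.4  0.8] w 90.9
p1 (array([ 446.7, -404.1]), np.float64(39.1))
 t 70.1 tcp [ 536.7 -313.5  260.1] F [ 0.4 -0.7  0.3] w 90.9
p2 (array([ 539.4, -313.3]), np.float64(38.9))
post1_seat [([446.7, -406.2, 8.9], 0.7)]
post2_seat [([539.5, -315.9, 15.2], 0.92)]
```

View pics/k.png

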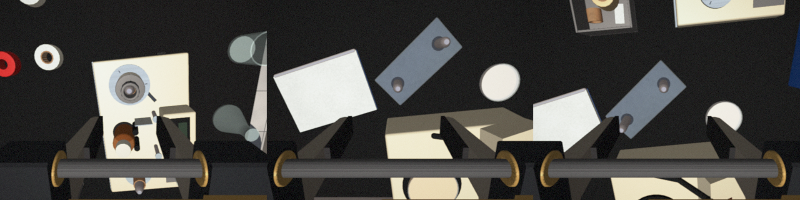

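View pics/k3.png

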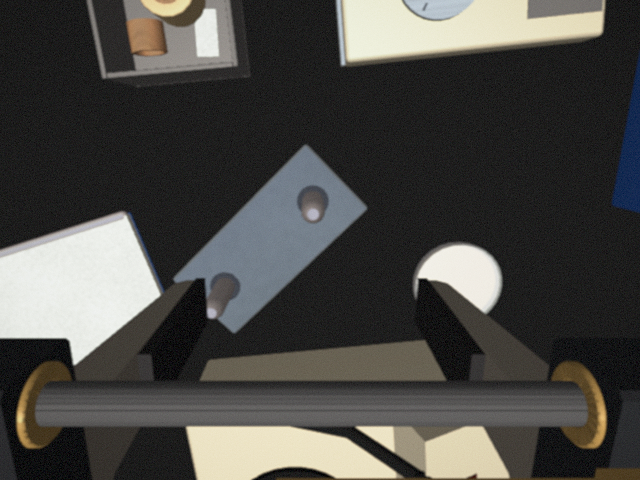

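```bash
cd pics; python3 -c "
import cv2,numpy as np
a=np.hstack([cv2.imread('k1.png')[130:290,220:400],cv2.imread('c_sup.png')[130:290,220:400],cv2.imread('h1.png')[130:290,220:400]]);cv2.imwrite('kk.png',cv2.resize(a,None,fx=1.48,fy=1.48,interpolation=2))"
```

```text
(no output)
```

View pics/kk.png

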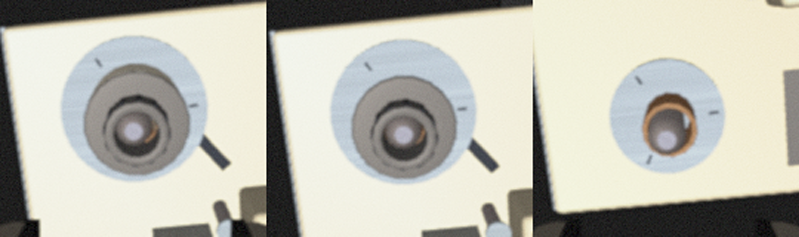

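Disc looks as it did at the start. Next, the leftover rolls.

```bash
cat >> h.py <<'E'
P1=np.array([446.7,-404.1]);P2=np.array([539.4,-313.3])
def roll(x,y,h,gz,post,base,tag):
    over((x,y),240);robot.hold(.4);im,ci=capture("wrist",tag+"a")
    f1=cfit(im,ci,h,30,x,y,sign=1,R=20);f2=cfit(im,ci,h,12.5,*f1[0],sign=-1,R=5);print("fit",f1,f2)
    p=(f1[0]+f2[0])/2
    if f1[1]<33 or abs(f1[0]-f2[0]).max()>3: print("BAD FIT");return False
    line(p,gz,150);grip(0.4,25);robot.hold(.2);o=st('grip')
    line(p,60,150);line(p,230,250);st('lift')
    if abs(o['grip_width']*92-60)>4: print("BAD GRIP");return False
    over(post,200);robot.hold(.3);snap("wrist",tag+"b")
    top=78
    line(post,top+gz+6,120);st();line(post,top+gz-15,30);st('on');line(post,12+base+gz+.8,60);robot.hold(.2);st('down')
    grip(0.85);robot.hold(.2);line(post,110,120);line(post,260,250);robot.hold(.3);im,ci=capture("wrist",tag+"c")
    print("placed",cfit(im,ci,12+base+h,30,*post,sign=1),cfit(im,ci,12+base+h,12.5,*post));grip(.99)
    return True
E
python3 - <<'E'
from h import *
im,ci=capture("top","l0")
for (x,y,h) in [(486,404,40),(421,180,25),(389,296,25)]:print(cfit(im,ci,h,30,x,y,R=40,sign=1))
roll(486,404,40,10,P2,0,"l")
E
cd pics; python3 -c "
import cv2,numpy as np
a=np.hstack([cv2.imread('l%s.png'%i) for i in 'abc']);cv2.imwrite('l.png',cv2.resize(a,(800,200)))"
```

```text
(array([485.4, 403.8]), np.float64(38.1))
(array([460. , 216.1]), np.float64(2.4))
(array([398.8, 323.7]), np.float64(38.7))
fit (array([488., 404.]), np.float64(40.0)) (array([489., 403.]), np.float64(40.0))
grip t 75.7 tcp [488.5 403.6  10.1] F [-0.9 -0.1  2.1] w 60.2
lift t 77.0 tcp [487.4 403.2 228.2] F [ 0.  -0.1 -1.3] w 60.5
 t 80.9 tcp [ 539.8 -313.8   94.8] F [-0.4 -0.2  0. ] w 60.2
on t 81.8 tcp [ 539.4 -313.5   73.1] F [-0.2  0.3 -0.9] w 60.1
down t 82.9 tcp [ 539.5 -313.4   23. ] F [ 0.  -0.3 -1. ] w 60.4
placed (array([ 540.4, -312.3]), np.float64(40.0)) (array([ 540.6, -313.3]), np.float64(40.0))
```

View pics/l.png

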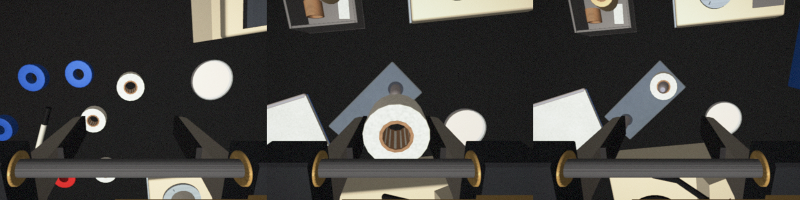

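View pics/l0.png

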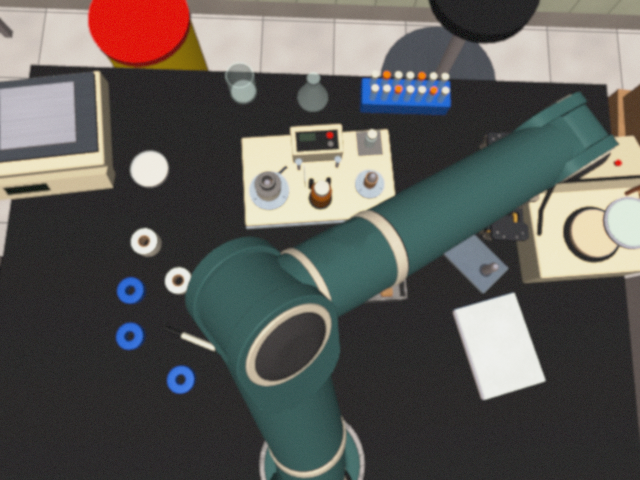

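The short roll that was at (389,296) was knocked to about (399,324) and still lies flat. The tall roll is on post 2.

```bash
python3 - <<'E'
from h import *
roll(401,323,25,4,P1,0,"m")
im,ci=capture("top","m0")
E
cd pics; python3 -c "
import cv2,numpy as np
a=np.hstack([cv2.imread('m%s.png'%i) for i in 'abc']);cv2.imwrite('m.png',cv2.resize(a,(800,200)))"
```

```text
fit (array([400., 322.]), np.float64(40.0)) (array([400., 321.]), np.float64(40.0))
grip t 91.2 tcp [400.  321.6   4.1] F [-0.6  0.5  3.5] w 59.6
lift t 92.6 tcp [399.  321.1 228.6] F [ 0.4 -0.2 -0.8] w 59.9
 t 96.6 tcp [ 447.  -404.6   88.7] F [ 0.1 -0.2 -0.9] w 60.0
on t 97.5 tcp [ 446.7 -404.2   67.1] F [ 0.1 -0.   0.8] w 60.0
down t 98.6 tcp [ 446.8 -404.2   16.9] F [ 0.6  0.4 -1. ] w 59.9
placed (array([ 447.7, -404.1]), np.float64(40.0)) (array([ 448. , -404.5]), np.float64(37.0))
```

View pics/m.png

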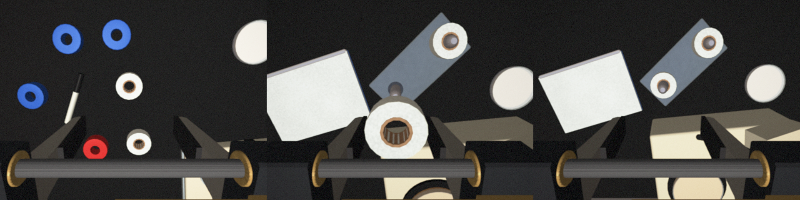

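```bash
python3 - <<'E'
from h import *
roll(421,180,25,4,P1,25,"n")
over((420,0),300);robot.hold(.4);st()
im,ci=capture("top","n0");capture("scene","n1")
E
cd pics; python3 -c "
import cv2,numpy as np
a=np.hstack([cv2.imread('n%s.png'%i) for i in 'abc']);cv2.imwrite('n.png',cv2.resize(a,(800,200)))"
```

```text
fit (array([423., 180.]), np.float64(40.0)) (array([424., 179.]), np.float64(40.0))
grip t 106.8 tcp [423.5 179.6   4.1] F [-0.   0.7  3.5] w 59.2
lift t 108.2 tcp [422.5 179.5 228.8] F [ 0.3 -0.9 -0.2] w 59.6
 t 111.7 tcp [ 447.  -404.6   88.7] F [-0.   0.1  0.3] w 59.5
on t 112.6 tcp [ 446.7 -404.2   67.1] F [ 1.  -0.2 -0.3] w 59.3
down t 113.3 tcp [ 446.6 -404.    41.5] F [ 0.  -0.8 -0.7] w 59.8
placed (array([ 447.7, -404.1]), np.float64(40.0)) (array([ 447.7, -403.4]), np.float64(40.0))
 t 118.1 tcp [ 4.200e+02 -3.000e-01  2.999e+02] F [-0.4 -0.   0.7] w 90.7
```

View pics/n.png

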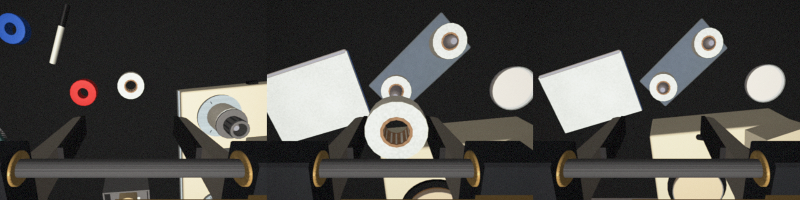

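View pics/n1.png

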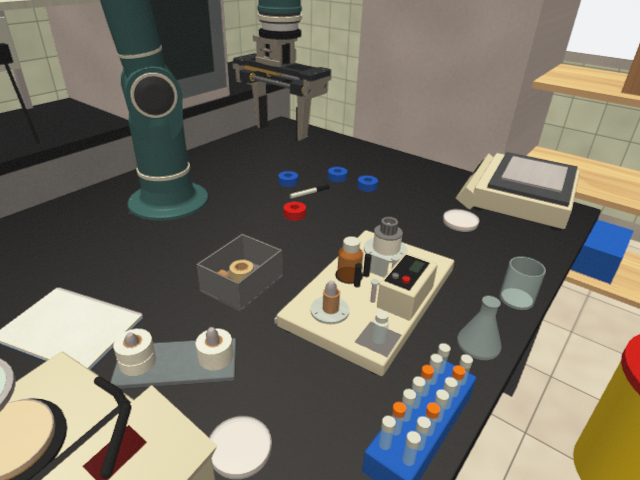

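View pics/n0.png

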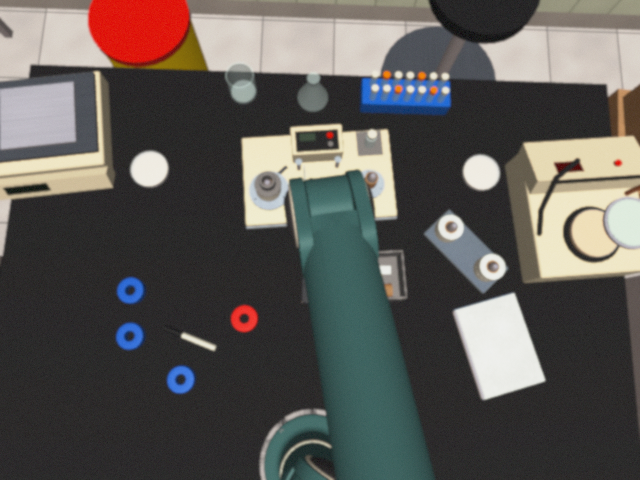

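```bash
python3 - <<'E'
from h import *
im=cv2.imread("pics/n1.png");S=4;x0,y0=300,200
c=cv2.resize(im[y0:y0+130,x0:x0+160],None,fx=S,fy=S,interpolation=2)
def ring(xy,z,r,col):
    p=np.array([w2pix([xy[0]+r*np.cos(a),xy[1]+r*np.sin(a),z],"scene") for a in np.linspace(0,6.28,60)])
    cv2.polylines(c,[((p-[x0,y0])*S).astype(int)],True,col,1)
ring(TK,90,15.5,(0,255,0));ring(TK,50,15.5,(0,255,0));ring(SUP,90,30,(0,0,255));ring(SUP,50,30,(0,0,255));ring(SUP,95,31,(255,0,0));ring(SUP,121,18,(255,0,0))
cv2.imwrite("pics/o.png",c)
E
```

```text
(no output)
```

View pics/o.png

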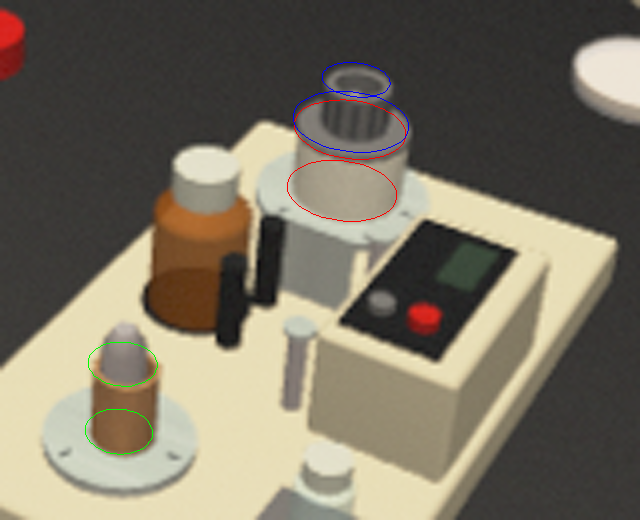

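```bash
python3 - <<'E'
from h import *
robot.job_done()
E
```

```text
the job is handed in; nothing more can be done
```

The changeover is finished and handed in after about 118 s of the 210 s allowed. The handover reports no verdict, so what follows rests on my own checks.

**What I did:**
- The bottle was in the cradle, so I seated a tall roll on the supply spindle and put the disc back on top, flange down.
- The used backing roll is in the bin and the empty core is on the take-up spindle.
- The other tall roll is on post 2, and both short rolls are stacked on post 1. One short roll was knocked about 3 cm aside during the run; I found it again in the top camera picture and picked it up from there.

**Last checks:**
- **Positions:** Wrist-camera fits put the placed parts within about 2 mm of their axes.
- **Heights:** In the scene picture the core, tall roll and disc look fully down. The outlines I projected onto it sit a couple of millimetres off, by about the same amount for all of them, which fits the camera calibration error.
- **Disc fit:** One fit of the disc scored slightly better at 4 mm higher. The picture looks the same as at the start and the release height was right, so I treated it as seated.
- **Forces:** Every contact force I read stayed under 10 N.
- **Other things on the bench:** The bottle, vial, petri dishes and marker look unmoved in the final pictures. I did not measure them.

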